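Load the analyser cassette with four blood tubes in their rack order

ROBOT

A 7-joint arm with a two-finger parallel gripper is mounted at the origin on a cart in front of the work surface, level with it; the furniture and walls round the work are solid. World frame = base frame: x ahead of the robot, y to its left, z up, the work surface at z = 0. Lengths are in m, angles in rad, forces in N, time in s.
With the tool pointing down it reaches from about 0.35 to 0.9 m from the base axis. Payload 8.1 kg.
Tool frame: the origin (TCP) lies at the very end of the fingers, on their centre line; the grasp point (between the pads) lies 19 mm behind it; z points along the fingers, y is the line along which they close (so a half turn about z gives the same grasp; the last joint's range is limited). The gripper opens to 85 mm and grips with 20 to 120 N. Pads are 22 mm wide; open, the fingers measure 114 mm over their backs; the gripper's body (76 mm by 85 mm) begins 54 mm behind the grasp point. The pads swing forward as they close: fully open they stand 13 mm farther back than shut.
Start: joints at [1.07, 0.434, 0.025, 1.573, -0.012, 1.134, -0.075], TCP at [0.242, -0.576, 0.21] pointing down, gripper open.
Joint ranges: [-2.62, 2.62], [-0.44, 2.09], [-1.27, 1.32], [0.08, 2.57], [-1.32, 4.46], [0.12, 2], [-2.74, 2.74]. Speed limits (rad/s): [2.22, 2.22, 3.01, 3.01, 3.14, 3.14, 3.14].

INTERFACE

Orientations are given as [roll, pitch, yaw] about the fixed x, y, z axes, in that order (R = Rz(yaw) Ry(pitch) Rx(roll)).
In Python, from rig import get_obs, read_camera, calibration, sign_off gives the robot as it stands.
- The arm moves only by the shell command python3 -m creep 'ROWS' [FORCE]. ROWS is JSON, a list of rows, each a list of 7 numbers: the shift along the tool's x, y, z in m, then the turn, a rotation vector about the tool's x, y, z in degrees, then the closure, from 0 (fully open) to 1 (shut). In form: [[tx, ty, tz, wx, wy, wz, gripper], ...]. A call has 1 to 12 rows; each row is the pose to reach, as a shift and turn from the pose commanded when the call began, along the tool's axes at that moment; what a row does not reach only later rows make up. A row lasts 1/8 s, in which the tool goes at most 62.5 mm and 10.7 degrees, less where a joint would pass 70% of its speed; a pose out of reach is approached as far as the arm can. A call with a gripper value outside its range is refused whole. The fingers move at their own pace and stop on an object; FORCE is the grip in N (left out, the last holds). Time passes only in rows, so rows that repeat a pose let the fingers close. It gives the time, the measured TCP pose, the force, the opening and the grip force at its end, in the units of the state.
- get_obs(): the state, without advancing time (a new reading comes with each control period).
- read_camera(name): name is "scene" or "top" or "wrist"; returns the picture (384x512x3 uint8, red, green, blue); there is no depth.
- calibration(name): a dict with "fx", "fy", "cx", "cy" (pixels), "dist_coeffs" ([k1, k2, p1, p2, k3] as OpenCV has them; the pictures are not rectified), "eye" and "attitude" of the camera in the world. Camera axes: x right, y down, z forward; pixel columns grow to the right and rows downward; lengths in m; the calibration is good to about 2 mm. A picture is of the moment at which its call begins: read the wrist's pose just before it. calibration takes no time and is no camera call; for the wrist camera it gives the pose at the moment of the call.
- sign_off(): hands the job in; it is judged then, once.
The state is a dict: "t": time; "joint_positions": joint angles; "joint_velocities": joint speeds; "tau": joint torques, N m; "eef_pos": TCP position; "tcp_rot": TCP orientation; "force": force on the tool from outside, world axes, zero at the start; "wrist_torque": the same for the moment, N m; "finger_gap": opening from 0.0 (shut) to 1.0 (fully open); "grip_force": force on a finger pad.
Only numpy, scipy, OpenCV 4.12 (cv2) and the standard library are available. Lean on these libraries where they do the work, as an engineer would, in place of code of your own. Each camera call takes 0.05 s, during which the arm holds its last target. There are 200 camera calls.

TASK

Load the analyser's cassette for the run: move the four violet-capped blood tubes from the white foam rack into its four empty wells, keeping their order: the leftmost tube goes next to the short control tube, each following tube into the next well, the last next to the flat-capped rinse vial. Press each tube fully home past its sprung tongue, never let one tip over, and leave the control tube, rinse vial and reagent bottle where they are.

Things in the scene. Friction and masses are not known exactly. Their poses are not given: they have to be found in the camera images.
- tube_1: The first from the left of the four alike blood tubes in the foam rack (hole at y = +54.5 mm of the rack). Violet cap, 82 mm tall, body 13 mm across, flat foot, ribbed cap 16 mm across from 64 to 82 mm above the foot: grip the cap from above, fingers closing along the rack's x. Origin: centre of the foot, z up to the cap. 10 to 17 g.
- tube_2: The second from the left of the four alike blood tubes in the foam rack (hole at y = +18.5 mm of the rack). Violet cap, 82 mm tall, body 13 mm across, flat foot, ribbed cap 16 mm across from 64 to 82 mm above the foot: grip the cap from above, fingers closing along the rack's x. Origin: centre of the foot, z up to the cap. 10 to 17 g.
- tube_3: The third from the left of the four alike blood tubes in the foam rack (hole at y = -18.5 mm of the rack). Violet cap, 82 mm tall, body 13 mm across, flat foot, ribbed cap 16 mm across from 64 to 82 mm above the foot: grip the cap from above, fingers closing along the rack's x. Origin: centre of the foot, z up to the cap. 10 to 17 g.
- tube_4: The fourth from the left of the four alike blood tubes in the foam rack (hole at y = -54.5 mm of the rack). Violet cap, 82 mm tall, body 13 mm across, flat foot, ribbed cap 16 mm across from 64 to 82 mm above the foot: grip the cap from above, fingers closing along the rack's x. Origin: centre of the foot, z up to the cap. 10 to 17 g.
- foam_rack: White moulded tube rack, 86 x 176 x 22 mm, fixed. Origin: centre of its underside; x to its far side, y to its left end as the robot sees it. The four tubes stand on its floor, 4 mm above the desk, in 15 mm holes at x = +9, y = +54.5, +18.5, -18.5, -54.5 mm; its other holes are empty.
- cassette: Light grey six-well cassette, 48 x 234 x 46 mm, fixed. Origin: centre of its underside; x to far side, y to left end. Wells at x = 0, y = +90, +54, +18, -18, -54, -90 mm, the four inner ones empty: funnel mouths narrow from 33 to 17 mm; floors 6 mm up. In each, a sprung tongue yields (2 to 3 N) as the foot comes below 25 mm, then grips the tube: press it to the floor (10 N is ample).
- control_tube: Control tube: short and stout, 60 mm tall, 14 mm across, with a tall ribbed cap 18 mm across; stands in one end well of the cassette, left or right, and marks where the run begins. Stays where it is. Origin: centre of the foot, z up.
- rinse_vial: Rinse vial: low, 52 mm tall, with a flat wide white cap 23 mm across; stands in the other end well of the cassette and marks where the run ends. Stays where it is. Origin: centre of the foot, z up.
- reagent_bottle: Square white reagent bottle with a screw cap, 44 x 44 x 83 mm, standing loose beside the work. Leave it alone. Origin: centre of its underside.

How it is judged:
By the outcome, as a careful person would: the job done as asked, in the order asked, and still so for the second after the job is handed in, with the robot touching nothing.
It also fails if it takes over 96 s, if anything falls off the work surface, if the arm or the gripper's body presses on something with over 40 N, if the wrist force passes 120 N, or if a joint passes its speed limit or range.

## Working session

There is one attempt and no reset: what is moved stays moved. The work goes in short steps, Python scripts to look and compute and a shell command to move; the robot and the scene stay as the last step left them, time stands still between calls to the robot, and variables do not carry over. Pictures are saved under pics/ and viewed, at most 18 in all, crops included, and the job is handed in when it is done.

```bash
ls; mkdir -p pics
python3 - <<'E'
from rig import *
import cv2, numpy as np
o=get_obs();print(o)
for n in("scene","top"):
    im=read_camera(n);cv2.imwrite(f"pics/{n}0.png",im[:,:,::-1]);c=calibration(n);print(n,c)
E
```

```text
pics
{'t': 0.0, 'joint_positions': array([ 1.07040219,  0.43522771,  0.0249696 ,  1.57409936, -0.01162938,
        1.13397829, -0.07509949]), 'joint_velocities': array([ 9.89620006e-04,  1.18318556e-06, -4.64908857e-04, -5.40678498e-04,
        1.58616588e-03, -3.80897044e-04,  2.60483500e-03]), 'tau': array([-9.97886309e-05, -6.70471787e+01,  1.02468677e+00, -3.16215134e+01,
        1.53891777e-02,  1.22782082e-02, -3.37521976e-05]), 'eef_pos': array([ 0.24186542, -0.57572413,  0.20892212]), 'tcp_rot': array([-3.14002930e+00,  1.14681808e-04,  3.97715524e-01]), 'force': array([-0.1481466 ,  0.02185645,  0.66573555]), 'wrist_torque': array([ 0.04320512, -0.03636126, -0.01759822]), 'grip_force': 0.0, 'finger_gap': 1.0012168266090686}
scene {'fx': 481.1457704733079, 'fy': 481.1457704733079, 'cx': 260.4328505360937, 'cy': 188.15346410375494, 'dist_coeffs': array([-0.03003218,  0.        ,  0.        ,  0.        ,  0.        ]), 'eye': array([ 0.02627522, -0.55959066,  0.44194805]), 'attitude': array([-2.05399752e+00,  4.99239622e-07, -6.53570325e-01])}
top {'fx': 390.0662349060154, 'fy': 390.0662349060154, 'cx': 251.4369017137442, 'cy': 187.32611280352813, 'dist_coeffs': array([0.02071097, 0.        , 0.        , 0.        , 0.        ]), 'eye': array([0.43037838, 0.04768119, 0.88914856]), 'attitude': array([-3.06559622e+00,  3.05403070e-03, -1.55365239e+00])}
```

View pics/top0.png

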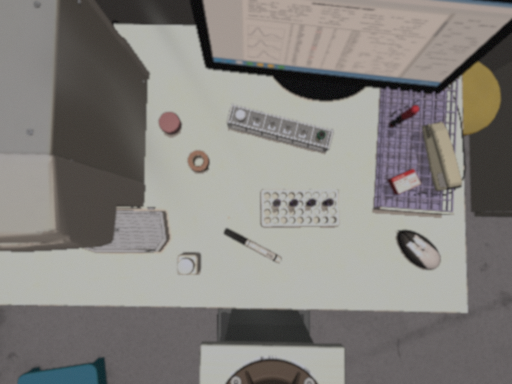

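View pics/scene0.png

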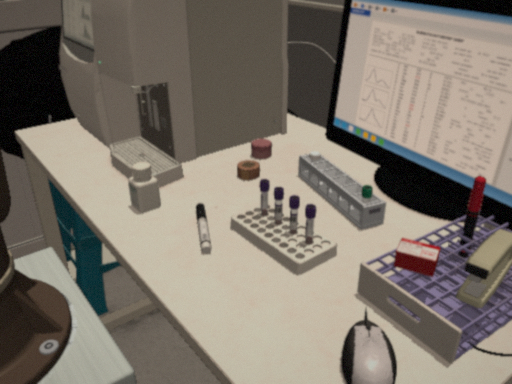

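```bash
cat > h.py <<'E'
import cv2, numpy as np
from rig import *
from scipy.spatial.transform import Rotation as R
def rays(c,px):
    K=np.array([[c['fx'],0,c['cx']],[0,c['fy'],c['cy']],[0,0,1]])
    u=cv2.undistortPoints(np.array(px,float).reshape(-1,1,2),K,c['dist_coeffs'])[:,0]
    return R.from_euler('xyz',c['attitude']).apply(np.c_[u,np.ones(len(u))])
def plane(c,px,z):
    d=rays(c,px); return c['eye']+d*((z-c['eye'][2])/d[:,2])[:,None]
def tri(c1,p1,c2,p2):
    out=[]
    for a,b in zip(rays(c1,p1),rays(c2,p2)):
        s,res,_,_=np.linalg.lstsq(np.c_[a,-b],c2['eye']-c1['eye'],rcond=None)
        A=c1['eye']+a*s[0];B=c2['eye']+b*s[1];out.append([*(A+B)/2,np.linalg.norm(A-B)])
    return np.array(out)
def blobs(m,lo,hi):
    n,_,st,ce=cv2.connectedComponentsWithStats(m.astype(np.uint8))
    return [(ce[i].round(1).tolist(),st[i].tolist()) for i in range(1,n) if lo<=st[i][4]<=hi]
E
python3 - <<'E'
from h import *
np.set_printoptions(precision=4,suppress=True)
t=cv2.imread('pics/top0.png');s=cv2.imread('pics/scene0.png')
for n,im,(x0,y0,x1,y1) in(("top",t,(255,180,345,235)),("scene",s,(225,165,345,275))):
    hsv=cv2.cvtColor(im,cv2.COLOR_BGR2HSV);m=np.zeros(im.shape[:2],bool)
    m[y0:y1,x0:x1]=(hsv[...,2]<110)[y0:y1,x0:x1]
    for b in blobs(m,8,900):print(n,b)
a=cv2.resize(t[95:240,220:345],None,fx=5,fy=4,interpolation=cv2.INTER_CUBIC)[:,:]
a=cv2.resize(t[95:240,220:345],None,fx=4.1,fy=4.1,interpolation=cv2.INTER_CUBIC)
b=cv2.resize(s[140:280,225:395],None,fx=4,fy=4,interpolation=cv2.INTER_CUBIC)
cv2.imwrite('pics/ct.png',a);cv2.imwrite('pics/cs.png',b)
E
```

```text
top ([293.1, 202.8], [289, 199, 9, 8, 51])
top ([310.6, 202.6], [306, 199, 10, 8, 59])
top ([327.5, 202.3], [322, 199, 11, 8, 63])
top ([276.1, 202.8], [273, 200, 7, 7, 38])
scene ([247.7, 165.4], [242, 165, 12, 2, 19])
scene ([322.2, 185.2], [299, 165, 46, 51, 702])
scene ([247.9, 173.5], [237, 167, 23, 13, 214])
scene ([263.1, 196.5], [254, 179, 15, 40, 235])
scene ([278.2, 193.4], [274, 187, 10, 14, 116])
scene ([293.8, 202.2], [289, 196, 10, 14, 119])
scene ([277.2, 213.8], [269, 204, 14, 21, 148])
scene ([309.2, 220.9], [305, 204, 11, 40, 266])
scene ([292.0, 222.9], [284, 212, 13, 22, 142])
scene ([240.5, 216.4], [238, 216, 6, 2, 10])
scene ([265.4, 247.1], [232, 221, 66, 52, 578])
scene ([254.1, 225.3], [251, 224, 7, 3, 13])
scene ([270.2, 225.5], [267, 224, 7, 4, 17])
scene ([268.5, 234.5], [266, 234, 6, 2, 12])
scene ([283.5, 244.6], [281, 244, 6, 3, 13])
scene ([324.7, 253.8], [322, 252, 6, 4, 9])
```

View pics/ct.png

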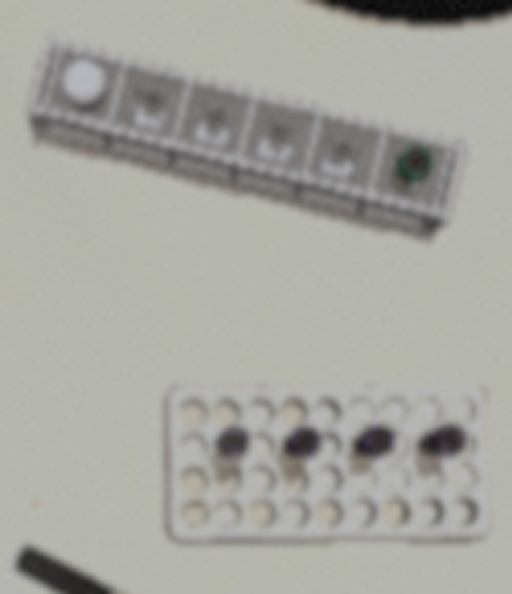

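View pics/cs.png

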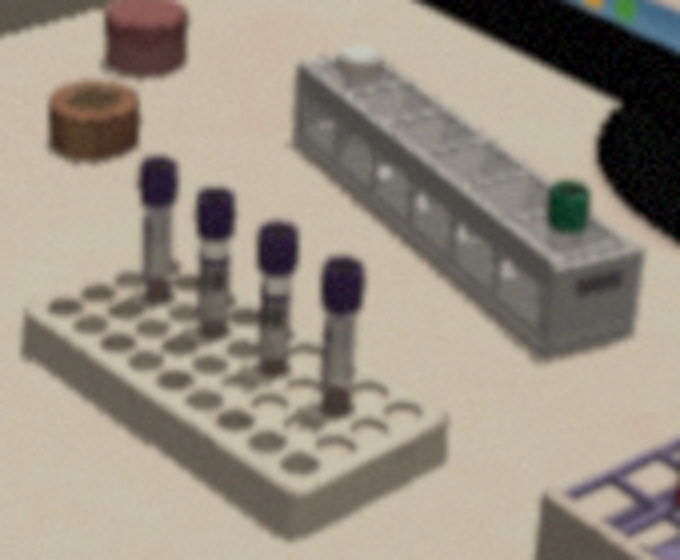

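The top view shows the rack at about (300,208) px with four dark caps near row 203. The cassette is at about (279,128), turned roughly -13°, with the white rinse vial at its left end (240,116) and the green control tube at its right end (321,136). So tube_1 goes to y=-54, tube_2 to -18, tube_3 to +18 and tube_4 to +54.

Run:
```python
from h import *
np.set_printoptions(precision=4,suppress=True)
c=calibration("top");s=calibration("scene")
f=lambda p:np.array(p)/4.1+[220,95]-.4
g=lambda p:np.array(p)/4+[225,140]-.4
cas=plane(c,f([(48,45),(465,145),(440,215),(32,115)]),.046)
print(cas[:,:2],cas.mean(0),"cas dims",np.linalg.norm(np.diff(cas,axis=0),axis=1))
rk=plane(c,f([(165,383),(488,385),(485,542),(168,542)]),.022);print(rk[:,:2],rk.mean(0),np.linalg.norm(np.diff(rk,axis=0),axis=1))
R_=plane(c,f([(84,80)]),.058)[0];C=plane(c,f([(412,165)]),.062)[0]
d=R_-C;print("vials",R_,C,(R_+C)/2,np.hypot(*d[:2]),"yaw",np.degrees(np.arctan2(-d[0],d[1])))
top=f([(232,441),(302,442),(374,441),(443,440)])
print("caps plane\n",plane(c,top,.078))
print("caps tri\n",tri(c,top,s,g([(158,182),(216,214),(278,249),(343,286)])))
print("vials tri\n",tri(c,f([(84,80),(412,165)]),s,g([(360,55),(568,200)])))
cs=plane(s,g([(300,65),(640,250),(548,262)]),.046);print("cas scene FL? FR NR",cs)
print(plane(s,g([(28,312),(446,418),(292,498)]),.022))
```

```text
[[ 0.6742  0.0988]
 [ 0.6234 -0.125 ]
 [ 0.5854 -0.1118]
 [ 0.636   0.1065]] [ 0.6298 -0.0079  0.046 ] cas dims [0.2294 0.0402 0.2241]
[[ 0.4951  0.0327]
 [ 0.497  -0.1426]
 [ 0.4122 -0.1409]
 [ 0.4092  0.0297]] [ 0.4534 -0.0553  0.022 ] [0.1753 0.0848 0.1707]
vials [0.6523 0.0786 0.058 ] [ 0.6087 -0.094   0.062 ] [ 0.6305 -0.0077  0.06  ] 0.17805974684773296 yaw -14.157480463517594
caps plane
 [[ 0.462  -0.0008  0.078 ]
 [ 0.4621 -0.0362  0.078 ]
 [ 0.4633 -0.0727  0.078 ]
 [ 0.4644 -0.1076  0.078 ]]
caps tri
 [[ 0.462  -0.0008  0.0759  0.0002]
 [ 0.4627 -0.0368  0.0759  0.0012]
 [ 0.4638 -0.0734  0.0757  0.0012]
 [ 0.4652 -0.1087  0.075   0.0017]]
vials tri
 [[ 0.6528  0.0789  0.0551  0.0007]
 [ 0.6096 -0.0948  0.0594  0.0008]]
cas scene FL? FR NR [[ 0.6342  0.1033  0.046 ]
 [ 0.6202 -0.1275  0.046 ]
 [ 0.5817 -0.1108  0.046 ]]
[[ 0.4096  0.0207  0.022 ]
 [ 0.4927 -0.1421  0.022 ]
 [ 0.4119 -0.1444  0.022 ]]
```

```bash
cat >> h.py <<'E'
def go(p,yaw):
    o=get_obs();T=R.from_euler('xyz',o['tcp_rot']);G=R.from_euler('xyz',[180,0,yaw],degrees=True)
    print(o['eef_pos'].round(4),np.degrees(o['tcp_rot']).round(2),'shift mm',(T.inv().apply(np.array(p)-o['eef_pos'])*1e3).round(1),'turn',np.degrees((T.inv()*G).as_rotvec()).round(2))
E
python3 -c "
from h import *
go([.462,-.001,.15],91.3)"
python3 -m creep '[[0.035,-0.036,0,0,0,-5,0],[0.07,-0.073,0,0,0,-10,0],[0.105,-0.11,0,0,0,-16,0],[0.14,-0.147,0,0,0,-22,0],[0.175,-0.184,0,0,0,-28,0],[0.21,-0.22,0,0,0,-34,0],[0.25,-0.26,0,0,0,-40,0],[0.29,-0.30,0,0,0,-46,0],[0.325,-0.34,0,0,0,-52,0],[0.36,-0.376,0,0,0,-58,0],[0.395,-0.412,0.01,0,0,-64,0],[0.4255,-0.445,0.03,0,0,-68.5,0]]' 40
```

```text
[ 0.2419 -0.5758  0.209 ] [-1.7992e+02  1.0000e-02  2.2790e+01] shift mm [ 425.6 -444.6   59.6] turn [-8.000e-02 -4.000e-02 -6.851e+01]
t: 1.6
eef_pos: [0.463, 0.0006, 0.1799]
tcp_rot: [3.14, 0.0, 1.596]
force: [0.9, -0.5, 0.5]
finger_gap: 0.995
grip_force: 0.0
```

Run:
```python
from h import *
go([.462,-.001,.15],91.3)
c=calibration("wrist");print(c);im=read_camera("wrist");cv2.imwrite("pics/w1.png",im[:,:,::-1])
```

```text
[0.463  0.0006 0.1799] [179.9    0.    91.47] shift mm [-1.6 -1.1 29.9] turn [0.1  0.   0.17]
{'fx': 308.22973383725645, 'fy': 308.22973383725645, 'cx': 252.19234363849105, 'cy': 189.44023725933104, 'dist_coeffs': array([-0.07375643,  0.        ,  0.        ,  0.        ,  0.        ]), 'eye': array([0.46198392, 0.0823949 , 0.34399776]), 'attitude': array([ 2.81603718e+00, -2.18888899e-03,  2.49329521e-02])}
```

View pics/w1.png

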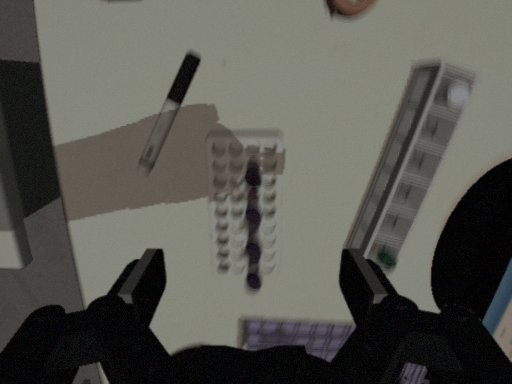

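The wrist view shows the four caps in column 253 at rows 175, 215, 248 and 283, with the cassette to the right.

Run:
```python
from h import *
np.set_printoptions(precision=4,suppress=True)
c=calibration("wrist");im=cv2.imread("pics/w1.png")
hsv=cv2.cvtColor(im,cv2.COLOR_BGR2HSV);m=np.zeros(im.shape[:2],bool);m[155:300,235:275]=(hsv[...,2]<75)[155:300,235:275]
B=blobs(m,20,2000)
for b in B:print(b)
print(plane(c,[b[0] for b in B],.078))
print("vials",plane(c,[(458,94)],.058),plane(c,[(386,258)],.063))
```

```text
([252.5, 222.5], [242, 155, 20, 135, 1609])
([237.9, 167.8], [235, 165, 7, 6, 23])
([272.0, 166.7], [268, 164, 7, 6, 24])
[[ 0.4661 -0.0328  0.078 ]
 [ 0.4514  0.0195  0.078 ]
 [ 0.4814  0.0215  0.078 ]]
vials [[0.6505 0.0918 0.058 ]] [[ 0.6081 -0.0764  0.063 ]]
```

Run:
```python
from h import *
np.set_printoptions(precision=4,suppress=True)
im=read_camera("wrist");c=calibration("wrist");print(c['eye'],c['attitude'],get_obs()['eef_pos'],get_obs()['t'])
cv2.imwrite("pics/w2.png",im[:,:,::-1])
old=cv2.imread("pics/w1.png");print("diff",np.abs(old.astype(int)-im[:,:,::-1]).mean())
print(plane(c,[(253,175),(253,215),(253,248),(253,283)],.08))
K=np.array([[c['fx'],0,c['cx']],[0,c['fy'],c['cy']],[0,0,1]]);Rc=R.from_euler('xyz',c['attitude'])
pr=lambda P:cv2.projectPoints(Rc.inv().apply(np.array(P)-c['eye']),np.zeros(3),np.zeros(3),K,c['dist_coeffs'])[0][:,0]
print("proj caps,rinse,ctrl,tcp",pr([[.462,-.001,.08],[.4627,-.0368,.08],[.4638,-.0734,.08],[.465,-.1085,.08],[.6525,.0787,.058],[.609,-.094,.063],[.463,.0006,.18]]))
cv2.imwrite("pics/w2c.png",cv2.resize(im[60:300,200:480,::-1],None,fx=2.4,fy=2.4,interpolation=cv2.INTER_CUBIC))
```

```text
[0.461  0.0852 0.3426] [2.8187 0.0013 0.0305] [0.4619 0.0038 0.1782] 1.7
diff 8.432154337565104
[[ 0.4637  0.0109  0.08  ]
 [ 0.4649 -0.0275  0.08  ]
 [ 0.466  -0.062   0.08  ]
 [ 0.4672 -0.1019  0.08  ]]
proj caps,rinse,ctrl,tcp [[250.7173 187.6907]
 [250.3578 224.1044]
 [250.4174 258.292 ]
 [250.6156 288.3648]
 [458.922  104.71  ]
 [385.7129 269.3873]
 [251.5002 238.1741]]
```

View pics/w2c.png

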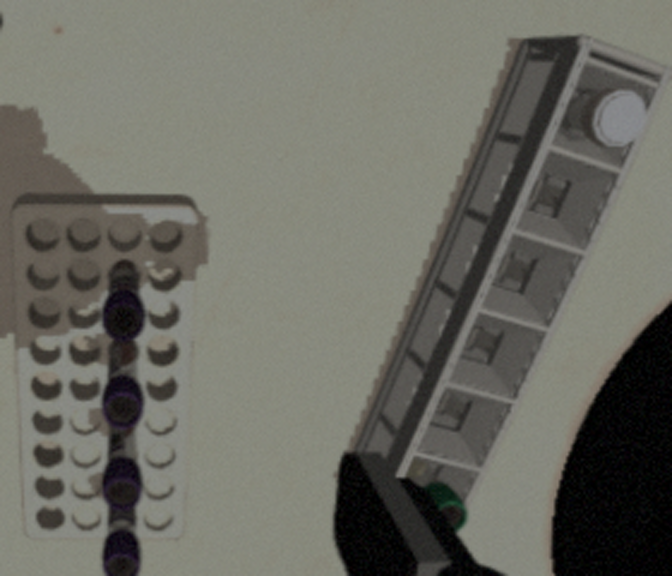

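Run:
```python
from h import *
np.set_printoptions(precision=4,suppress=True)
im=cv2.imread("pics/w2.png")
c=calibration("wrist");f=lambda p:(np.array(p)+.5)/2.4-.5+[200,60]
hsv=cv2.cvtColor(im,cv2.COLOR_BGR2HSV);m=(hsv[...,0]>115)&(hsv[...,0]<150)&(hsv[...,1]>90)
m[:, :230]=0;m[:,275:]=0
B=blobs(m,40,600)
for b in B:print(b)
print(plane(c,[b[0] for b in B],.078))
print(plane(c,f([(124,318),(123,407),(122,488),(122,558)]),.086))
print("rinse",plane(c,f([(620,117)]),.058))
k=plane(c,f([(585,38),(667,65)]),.046);print("left end corners",k,k.mean(0))
w=plane(c,f([(556,152),(629,170),(521,233),(584,250),(484,311),(548,328),(449,388),(514,402),(415,455),(478,468)]),.046).reshape(5,2,3).mean(1)
print("dividers",w);d=w[0]-w[4];print(np.hypot(*d[:2]),np.degrees(np.arctan2(-d[0],d[1])))
n=im.shape;go([.462,-.001,.06],91.3)
```

```text
([250.8, 185.0], [244, 181, 15, 9, 61])
([250.5, 222.0], [244, 217, 15, 11, 82])
([250.1, 256.8], [243, 251, 15, 13, 92])
([250.0, 287.4], [244, 282, 13, 12, 93])
[[ 0.462   0.0009  0.078 ]
 [ 0.4628 -0.0356  0.078 ]
 [ 0.4635 -0.0729  0.078 ]
 [ 0.4644 -0.1088  0.078 ]]
[[ 0.4627 -0.0032  0.086 ]
 [ 0.4634 -0.0392  0.086 ]
 [ 0.464  -0.075   0.086 ]
 [ 0.465  -0.1087  0.086 ]]
rinse [[0.6524 0.0753 0.058 ]]
left end corners [[0.6394 0.1041 0.046 ]
 [0.6763 0.0963 0.046 ]] [0.6579 0.1002 0.046 ]
dividers [[ 0.6525  0.0567  0.046 ]
 [ 0.6421  0.0225  0.046 ]
 [ 0.6329 -0.0125  0.046 ]
 [ 0.6241 -0.0486  0.046 ]
 [ 0.614  -0.0825  0.046 ]]
0.14444758809424865 -15.454855568405872
[0.4619 0.0038 0.1782] [-179.9    -0.15   91.78] shift mm [ -5.2   0.1 118.2] turn [-0.1  -0.15  0.48]
```

```bash
python3 -m creep '[[-0.004,0.0005,0.03,0,0,0.4,0],[-0.0045,0.0005,0.07,0,0,0.4,0],[-0.0045,0.0005,0.105,0,0,0.4,0],[-0.0045,0.0005,0.121,0,0,0.4,0],[-0.0045,0.0005,0.121,0,0,0.4,0],[-0.0045,0.0005,0.121,0,0,0.4,1],[-0.0045,0.0005,0.121,0,0,0.4,1],[-0.0045,0.0005,0.121,0,0,0.4,1],[-0.0045,0.0005,0.121,0,0,0.4,1],[-0.0045,0.0005,0.121,0,0,0.4,1],[-0.0045,0.0005,0.121,0,0,0.4,1]]' 50
```

```text
t: 3.08
eef_pos: [0.4631, -0.0055, 0.0592]
tcp_rot: [3.141, 0.0, 1.586]
force: [-1.4, -0.3, 6.0]
finger_gap: 0.145
grip_force: 48.8
```

```bash
python3 -m creep '[[0,0,0,0,0,0,0.5],[0,0,0,0,0,0,0.5],[0.0045,0,0.002,0,0,0,0.5],[0.0045,0,0.002,0,0,0,0.5],[0.0045,0,0.002,0,0,0,0.5],[0.0045,0,0.002,0,0,0,1],[0.0045,0,0.002,0,0,0,1],[0.0045,0,0.002,0,0,0,1],[0.0045,0,0.002,0,0,0,1]]' 50
python3 - <<'E'
from h import *
im=read_camera("wrist");cv2.imwrite("pics/w3.png",im[:,:,::-1]);go([.4625,-.001,.2],91.3)
E
```

```text
t: 4.2
eef_pos: [0.4628, -0.0011, 0.0569]
tcp_rot: [3.141, 0.0, 1.586]
force: [-0.6, -0.5, 3.6]
finger_gap: 0.147
grip_force: 48.8
[ 0.4628 -0.0012  0.0569] [179.98   0.    90.88] shift mm [   0.2   -0.2 -143.1] turn [ 0.02  0.   -0.42]
```

View pics/w3.png

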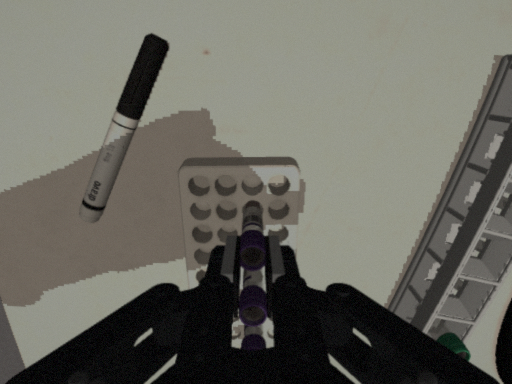

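```bash
python3 -m creep '[[0,0,-0.03,0,0,0,1],[0,0,-0.07,0,0,0,1],[0,0,-0.11,0,0,0,1],[-0.01,0.025,-0.11,0,0,3,1],[-0.023,0.055,-0.11,0,0,6,1],[-0.036,0.085,-0.11,0,0,9,1],[-0.048,0.115,-0.11,0,0,12,1],[-0.058,0.14,-0.11,0,0,15,1],[-0.064,0.1535,-0.11,0,0,15.6,1],[-0.064,0.1535,-0.11,0,0,15.6,1],[-0.064,0.1535,-0.11,0,0,15.6,1],[-0.064,0.1535,-0.11,0,0,15.6,1]]'
python3 - <<'E'
from h import *
im=read_camera("wrist");cv2.imwrite("pics/w4.png",im[:,:,::-1]);go([.6173,-.0627,.1],75.3);print(get_obs()['finger_gap'])
E
```

```text
t: 5.75
eef_pos: [0.6163, -0.0623, 0.1669]
tcp_rot: [-3.141, 0.0, 1.315]
force: [0.8, -0.4, 0.0]
finger_gap: 0.147
grip_force: 48.9
[ 0.6164 -0.0625  0.167 ] [-1.800e+02  1.000e-02  7.533e+01] shift mm [-0.   0.9 67. ] turn [-0.    0.01  0.03]
0.15140165126594554
```

View pics/w4.png

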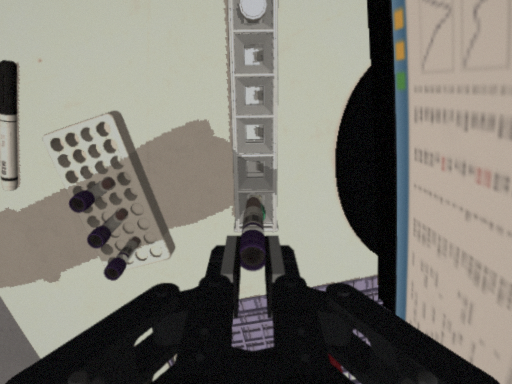

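Run:
```python
from h import *
im=cv2.imread("pics/w4.png");cv2.imwrite("pics/w4c.png",cv2.resize(im[0:270,190:320],None,fx=2.2*1,fy=2.2,interpolation=cv2.INTER_CUBIC))
```

```text
(no output)
```

View pics/w4c.png

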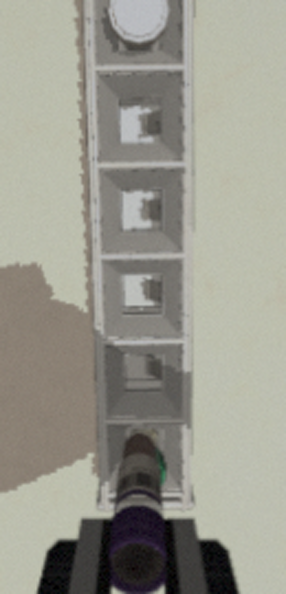

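Run:
```python
from h import *
np.set_printoptions(precision=4,suppress=True)
c=calibration("wrist");f=lambda p:(np.array(p)+.5)/2.2-.5+[190,0]
L=plane(c,f([(97,68),(99,166),(101,255),(103,340),(105,421)]),.046);Rr=plane(c,f([(184,68),(184,166),(185,255),(186,340),(186,421)]),.046)
w=(L+Rr)/2;print(w,np.linalg.norm(L-Rr,axis=1));d=w[0]-w[4];print(np.hypot(*d[:2]),np.degrees(np.arctan2(-d[0],d[1])))
u=d/np.linalg.norm(d);m=w.mean(0);
for k in(-54,-18,18,54):print(k,m+u*k/1e3)
print("foot",plane(c,f([(142,443)]),.114),"cap top",plane(c,f([(137,562)]),.196))
print("rinse",plane(c,f([(138,12)]),.058))
```

```text
[[ 0.6515  0.0606  0.046 ]
 [ 0.6428  0.0254  0.046 ]
 [ 0.6345 -0.0086  0.046 ]
 [ 0.6262 -0.0433  0.046 ]
 [ 0.6174 -0.0789  0.046 ]] [0.0335 0.0338 0.0346 0.0355 0.036 ]
0.14359915681581376 -13.742940085436446
-54 [ 0.6217 -0.0614  0.046 ]
-18 [ 0.6302 -0.0264  0.046 ]
18 [0.6388 0.0085 0.046 ]
54 [0.6473 0.0435 0.046 ]
foot [[ 0.6193 -0.0635  0.114 ]] cap top [[ 0.6182 -0.0609  0.196 ]]
rinse [[0.6549 0.0774 0.058 ]]
```

```bash
python3 -m creep '[[0.0019,0.0012,0.01,0,0,-0.4,1],[0.0019,0.0012,0.03,0,0,-0.4,1],[0.0019,0.0012,0.05,0,0,-0.4,1],[0.0019,0.0012,0.065,0,0,-0.4,1],[0.0019,0.0012,0.075,0,0,-0.4,1],[0.0019,0.0012,0.079,0,0,-0.4,1],[0.0019,0.0012,0.079,0,0,-0.4,1],[0.0019,0.0012,0.079,0,0,-0.4,1]]'; python3 -c "
from h import *
go([.618,-.061,.059],75.7)"
```

```text
t: 6.8
eef_pos: [0.6191, -0.0612, 0.0883]
tcp_rot: [3.141, -0.0, 1.321]
force: [0.5, -0.3, -0.6]
finger_gap: 0.15
grip_force: 48.9
[ 0.6191 -0.0612  0.0883] [ 1.7994e+02 -1.0000e-02  7.5690e+01] shift mm [-0.1 -1.2 29.3] turn [ 0.06 -0.01 -0.01]
```

```bash
python3 -m creep '[[0,-0.0005,0.005,0,0,0,1],[0,-0.0005,0.010,0,0,0,1],[0,-0.0005,0.014,0,0,0,1],[0,-0.0005,0.018,0,0,0,1],[0,-0.0005,0.018,0,0,0,1],[0,-0.0005,0.018,0,0,0,1]]'
```

```text
t: 7.55
eef_pos: [0.6179, -0.061, 0.0696]
tcp_rot: [-3.141, 0.0, 1.321]
force: [-1.1, 1.0, 0.0]
finger_gap: 0.15
grip_force: 48.9
```

```bash
python3 -m creep '[[0,0,0.004,0,0,0,1],[0,0,0.008,0,0,0,1],[0,0,0.011,0,0,0,1],[0,0,0.013,0,0,0,1],[0,0,0.013,0,0,0,1],[0,0,0.013,0,0,0,1]]'
```

```text
t: 8.3
eef_pos: [0.6203, -0.0607, 0.0591]
tcp_rot: [3.137, -0.001, 1.321]
force: [-2.7, -0.3, 17.7]
finger_gap: 0.145
grip_force: 51.0
```

```bash
python3 -m creep '[[0,0,0.009,0,0,0,1],[0,0,0.009,0,0,0,0.5],[0,0,0.009,0,0,0,0.5],[0,0,0.009,0,0,0,0.5],[0,0,-0.01,0,0,0,0.5],[0,0,-0.05,0,0,0,0.5],[0,0,-0.09,0,0,0,0.5],[0,0,-0.10,0,0,0,0.5],[0,0,-0.10,0,0,0,0.5]]'
python3 - <<'E'
from h import *
im=read_camera("wrist");cv2.imwrite("pics/w5.png",im[:,:,::-1]);go([.463,-.037,.167],91.0)
cv2.imwrite("pics/w5c.png",cv2.resize(im[0:300,170:340,::-1],None,fx=2,fy=2,interpolation=cv2.INTER_CUBIC))
E
```

```text
t: 9.43
eef_pos: [0.6186, -0.0611, 0.1578]
tcp_rot: [3.14, -0.0, 1.321]
force: [-0.4, -0.2, -1.1]
finger_gap: 0.498
grip_force: 0.0
[ 0.6179 -0.0612  0.1565] [-1.7998e+02  2.0000e-02  7.5680e+01] shift mm [ -14.8 -156.   -10.4] turn [-2.000e-02  1.000e-02 -1.532e+01]
```

View pics/w5c.png

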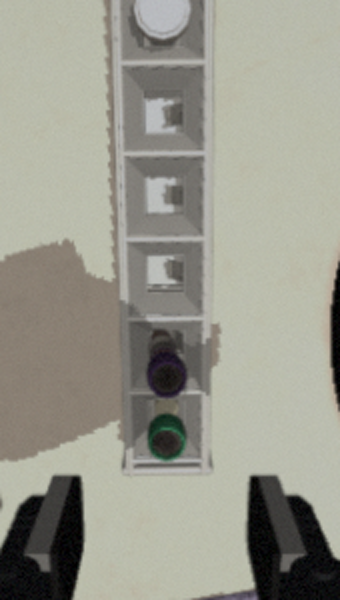

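```bash
python3 -m creep '[[-0.003,-0.03,0,0,0,-3,0.5],[-0.006,-0.065,0,0,0,-6.5,0.5],[-0.009,-0.1,0,0,0,-10,0.5],[-0.012,-0.13,0,0,0,-13,0.5],[-0.0148,-0.156,0,0,0,-15.3,0.5],[-0.0148,-0.156,0,0,0,-15.3,0.5],[-0.0148,-0.156,0,0,0,-15.3,0.5],[-0.0148,-0.156,0.04,0,0,-15.3,0.5],[-0.0148,-0.156,0.075,0,0,-15.3,0.5],[-0.0148,-0.156,0.099,0,0,-15.3,0.5],[-0.0148,-0.156,0.099,0,0,-15.3,0.5],[-0.0148,-0.156,0.099,0,0,-15.3,0.5]]'; python3 -c "
from h import *
go([.463,-.037,.057],91.0)"
```

```text
t: 10.98
eef_pos: [0.4642, -0.0367, 0.0582]
tcp_rot: [3.141, -0.0, 1.588]
force: [-0.6, -0.6, 0.3]
finger_gap: 0.505
grip_force: 0.0
[ 0.4642 -0.0367  0.0582] [ 1.7996e+02 -1.0000e-02  9.0980e+01] shift mm [-0.3 -1.2  1.2] turn [ 0.04 -0.01 -0.02]
```

```bash
python3 -m creep '[[0,-0.0005,0.001,0,0,0,1],[0,-0.0005,0.001,0,0,0,1],[0,-0.0005,0.001,0,0,0,1],[0,-0.0005,0.001,0,0,0,1]]'; python3 -c "
from h import *
go([.628,-.026,.167],75.7)"
```

```text
t: 11.48
eef_pos: [0.4637, -0.0369, 0.0576]
tcp_rot: [3.14, 0.0, 1.588]
force: [-0.3, 0.0, 6.8]
finger_gap: 0.147
grip_force: 48.8
[ 0.4637 -0.0369  0.0576] [1.7989e+02 2.0000e-02 9.0980e+01] shift mm [   8.   164.7 -109.1] turn [1.100e-01 1.000e-02 1.528e+01]
```

```bash
python3 -m creep '[[0,0,-0.03,0,0,0,1],[0,0,-0.07,0,0,0,1],[0,0,-0.109,0,0,0,1],[0.001,0.025,-0.109,0,0,3,1],[0.003,0.06,-0.109,0,0,6,1],[0.004,0.095,-0.109,0,0,9,1],[0.006,0.125,-0.109,0,0,12,1],[0.008,0.15,-0.109,0,0,15,1],[0.008,0.1645,-0.109,0,0,15.3,1],[0.008,0.1645,-0.109,0,0,15.3,1],[0.008,0.1645,-0.109,0,0,15.3,1],[0.008,0.1645,-0.109,0,0,15.3,1]]'
python3 - <<'E'
from h import *
im=read_camera("wrist");cv2.imwrite("pics/w6.png",im[:,:,::-1]);go([.628,-.026,.088],75.7)
cv2.imwrite("pics/w6c.png",cv2.resize(im[0:300,170:340,::-1],None,fx=2,fy=2,interpolation=cv2.INTER_CUBIC))
E
```

```text
t: 12.98
eef_pos: [0.6265, -0.0263, 0.1659]
tcp_rot: [-3.141, 0.0, 1.321]
force: [0.1, 0.5, -0.6]
finger_gap: 0.147
grip_force: 48.9
[ 0.6266 -0.0263  0.166 ] [1.800e+02 2.000e-02 7.569e+01] shift mm [ 0.7  1.3 78. ] turn [ 0.    0.02 -0.01]
```

View pics/w6c.png

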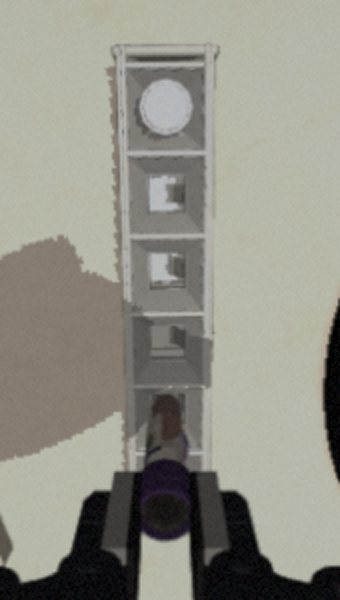

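```bash
python3 -m creep '[[0.0005,0.001,0.015,0,0,0,1],[0.0005,0.001,0.035,0,0,0,1],[0.0005,0.001,0.055,0,0,0,1],[0.0005,0.001,0.07,0,0,0,1],[0.0005,0.001,0.078,0,0,0,1],[0.0005,0.001,0.078,0,0,0,1],[0.0005,0.001,0.083,0,0,0,1],[0.0005,0.001,0.088,0,0,0,1],[0.0005,0.001,0.093,0,0,0,1],[0.0005,0.001,0.096,0,0,0,1],[0.0005,0.001,0.096,0,0,0,1]]'
```

```text
t: 14.4
eef_pos: [0.6279, -0.0257, 0.0694]
tcp_rot: [-3.141, 0.0, 1.321]
force: [-1.3, -0.0, -0.2]
finger_gap: 0.149
grip_force: 48.9
```

```bash
python3 -m creep '[[0,0,0.004,0,0,0,1],[0,0,0.008,0,0,0,1],[0,0,0.011,0,0,0,1],[0,0,0.0125,0,0,0,1],[0,0,0.0125,0,0,0,1],[0,0,0.0125,0,0,0,1]]'
```

```text
t: 15.15
eef_pos: [0.6305, -0.0252, 0.0598]
tcp_rot: [3.137, -0.001, 1.321]
force: [-3.2, -0.2, 19.8]
finger_gap: 0.146
grip_force: 51.1
```

```bash
python3 -m creep '[[0,0,0.009,0,0,0,1],[0,0,0.009,0,0,0,0.5],[0,0,0.009,0,0,0,0.5],[0,0,0.009,0,0,0,0.5],[0,0,-0.01,0,0,0,0.5],[0,0,-0.05,0,0,0,0.5],[0,0,-0.09,0,0,0,0.5],[0,0,-0.10,0,0,0,0.5],[0,0,-0.10,0,0,0,0.5],[0,0,-0.10,0,0,0,0.5]]'; python3 -c "
from h import *
im=read_camera('wrist');cv2.imwrite('pics/w7.png',im[:,:,::-1])
go([.4638,-.0735,.157],91.0)"
```

```text
t: 16.4
eef_pos: [0.6275, -0.026, 0.1561]
tcp_rot: [-3.14, 0.001, 1.321]
force: [-0.4, 0.3, -0.0]
finger_gap: 0.499
grip_force: 0.0
[ 0.6274 -0.0259  0.1559] [-1.7987e+02  4.0000e-02  7.5690e+01] shift mm [ -86.5 -146.8   -0.7] turn [ -0.13   0.02 -15.31]
```

```bash
python3 -m creep '[[-0.017,-0.03,0,0,0,-3,0.5],[-0.034,-0.06,0,0,0,-6.5,0.5],[-0.053,-0.09,0,0,0,-10,0.5],[-0.072,-0.122,0,0,0,-13,0.5],[-0.0865,-0.147,0,0,0,-15.3,0.5],[-0.0865,-0.147,0,0,0,-15.3,0.5],[-0.0865,-0.147,0,0,0,-15.3,0.5],[-0.0865,-0.147,0.04,0,0,-15.3,0.5],[-0.0865,-0.147,0.075,0,0,-15.3,0.5],[-0.0865,-0.147,0.099,0,0,-15.3,0.5],[-0.0865,-0.147,0.099,0,0,-15.3,0.5],[-0.0865,-0.147,0.099,0,0,-15.3,0.5]]'; python3 -c "
from h import *
go([.4638,-.0735,.057],91.0)"
```

```text
t: 17.95
eef_pos: [0.4655, -0.0728, 0.0588]
tcp_rot: [3.141, -0.0, 1.588]
force: [-0.3, 0.2, 0.6]
finger_gap: 0.5
grip_force: 0.0
[ 0.4655 -0.0728  0.0588] [ 1.7995e+02 -2.0000e-02  9.1010e+01] shift mm [-0.6 -1.7  1.8] turn [ 0.05 -0.02  0.01]
```

View pics/w7.png

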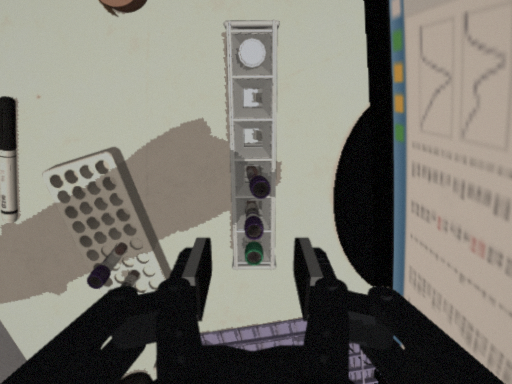

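```bash
python3 -m creep '[[0,-0.001,0.001,0,0,0,1],[0,-0.001,0.001,0,0,0,1],[0,-0.001,0.001,0,0,0,1],[0,-0.001,0.001,0,0,0,1]]'; python3 -c "
from h import *
go([.6368,.0089,.167],75.7)"
```

```text
t: 18.45
eef_pos: [0.4642, -0.0734, 0.0581]
tcp_rot: [3.14, 0.0, 1.588]
force: [-0.9, -0.4, 5.9]
finger_gap: 0.146
grip_force: 48.9
[ 0.4642 -0.0734  0.0581] [1.7991e+02 3.0000e-02 9.0980e+01] shift mm [  79.3  174.2 -108.7] turn [1.000e-01 1.000e-02 1.528e+01]
```

```bash
python3 -m creep '[[0,0,-0.03,0,0,0,1],[0,0,-0.07,0,0,0,1],[0,0,-0.109,0,0,0,1],[0.012,0.025,-0.109,0,0,3,1],[0.026,0.06,-0.109,0,0,6,1],[0.042,0.095,-0.109,0,0,9,1],[0.058,0.13,-0.109,0,0,12,1],[0.072,0.16,-0.109,0,0,15,1],[0.0793,0.175,-0.109,0,0,15.3,1],[0.0793,0.175,-0.109,0,0,15.3,1],[0.0793,0.175,-0.109,0,0,15.3,1],[0.0793,0.175,-0.109,0,0,15.3,1]]'
python3 - <<'E'
from h import *
im=read_camera("wrist");cv2.imwrite("pics/w8.png",im[:,:,::-1]);go([.6368,.0089,.088],75.7)
cv2.imwrite("pics/w8c.png",cv2.resize(im[0:300,170:340,::-1],None,fx=2,fy=2,interpolation=cv2.INTER_CUBIC))
E
```

```text
t: 19.95
eef_pos: [0.6365, 0.0082, 0.1664]
tcp_rot: [-3.142, 0.001, 1.32]
force: [0.1, -0.4, 0.1]
finger_gap: 0.147
grip_force: 48.9
[0.6366 0.0083 0.1664] [1.800e+02 3.000e-02 7.565e+01] shift mm [ 0.7  0.1 78.4] turn [ 0.    0.03 -0.05]
```

View pics/w8c.png

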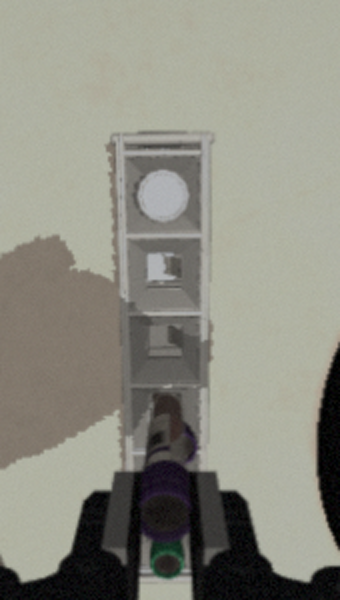

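```bash
python3 -m creep '[[0.0005,-0.001,0.015,0,0,0,1],[0.0005,-0.001,0.035,0,0,0,1],[0.0005,-0.001,0.055,0,0,0,1],[0.0005,-0.001,0.07,0,0,0,1],[0.0005,-0.001,0.078,0,0,0,1],[0.0005,-0.001,0.078,0,0,0,1],[0.0005,-0.001,0.083,0,0,0,1],[0.0005,-0.001,0.088,0,0,0,1],[0.0005,-0.001,0.093,0,0,0,1],[0.0005,-0.001,0.096,0,0,0,1],[0.0005,-0.001,0.096,0,0,0,1]]'
```

```text
t: 21.38
eef_pos: [0.6359, 0.0098, 0.0699]
tcp_rot: [-3.141, 0.0, 1.321]
force: [-1.8, 0.1, 0.7]
finger_gap: 0.146
grip_force: 48.9
```

```bash
python3 -m creep '[[0,0,0.004,0,0,0,1],[0,-0.0005,0.008,0,0,0,1],[0,-0.0015,0.0105,0,0,0,1],[0,-0.002,0.0118,0,0,0,1],[0,-0.002,0.0118,0,0,0,1],[0,-0.002,0.0118,0,0,0,1]]'
```

```text
t: 22.12
eef_pos: [0.6361, 0.0107, 0.0604]
tcp_rot: [3.138, -0.001, 1.321]
force: [-2.4, 0.1, 14.4]
finger_gap: 0.147
grip_force: 50.5
```

Fully home: the foot is at about 6.3 mm, with 14 N on it. Release and retreat, then on to tube 4.

```bash
python3 -m creep '[[0,0,0.011,0,0,0,1],[0,-0.001,0.011,0,0,0,0.5],[0,-0.001,0.011,0,0,0,0.5],[0,-0.001,0.011,0,0,0,0.5],[0,0,-0.01,0,0,0,0.5],[0,0,-0.05,0,0,0,0.5],[0,0,-0.09,0,0,0,0.5],[0,0,-0.10,0,0,0,0.5],[0,0,-0.10,0,0,0,0.5],[0,0,-0.10,0,0,0,0.5]]'; python3 -c "
from h import *
im=read_camera('wrist');cv2.imwrite('pics/w9.png',im[:,:,::-1])
go([.4648,-.1087,.157],91.0)"
```

```text
t: 23.38
eef_pos: [0.6334, 0.0099, 0.1567]
tcp_rot: [-3.139, 0.001, 1.321]
force: [-0.4, 0.5, -0.1]
finger_gap: 0.504
grip_force: 0.0
[0.6334 0.01   0.1567] [-1.7986e+02  6.0000e-02  7.5690e+01] shift mm [-156.6 -134.     0.2] turn [ -0.15   0.04 -15.31]
```

```bash
python3 -m creep '[[-0.025,-0.021,0,0,0,-3,0.5],[-0.055,-0.047,0,0,0,-6,0.5],[-0.09,-0.077,0,0,0,-9,0.5],[-0.12,-0.104,0,0,0,-12,0.5],[-0.144,-0.123,0,0,0,-15,0.5],[-0.1565,-0.134,0,0,0,-15.3,0.5],[-0.1565,-0.134,0,0,0,-15.3,0.5],[-0.1565,-0.134,0.01,0,0,-15.3,0.5],[-0.1565,-0.134,0.045,0,0,-15.3,0.5],[-0.1565,-0.134,0.08,0,0,-15.3,0.5],[-0.1565,-0.134,0.099,0,0,-15.3,0.5],[-0.1565,-0.134,0.099,0,0,-15.3,0.5]]';  python3 -m creep '[[0,-0.001,0.001,0,0,0,0.5],[0,-0.001,0.001,0,0,0,0.5]]';python3 -c "
from h import *
go([.4648,-.1087,.057],91.0)"
```

```text
t: 24.92
eef_pos: [0.4653, -0.1069, 0.0577]
tcp_rot: [-3.139, -0.002, 1.59]
force: [-0.8, -0.3, 0.6]
finger_gap: 0.5
grip_force: 0.0
t: 25.18
eef_pos: [0.4655, -0.1082, 0.0591]
tcp_rot: [3.14, 0.0, 1.588]
force: [-0.3, -0.3, -0.7]
finger_gap: 0.503
grip_force: 0.0
[ 0.4655 -0.1082  0.0591] [1.7992e+02 2.0000e-02 9.1000e+01] shift mm [-0.5 -0.7  2.1] turn [ 0.08  0.02 -0.  ]
```

View pics/w9.png

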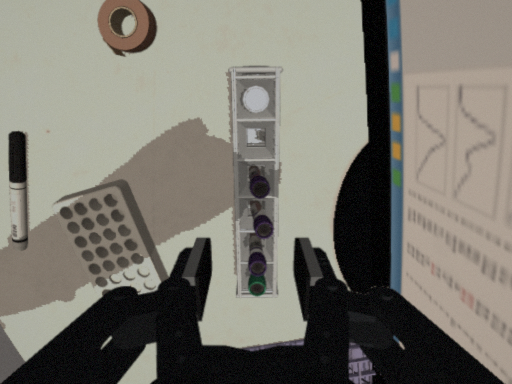

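```bash
python3 -m creep '[[0,-0.0005,0.001,0,0,0,1],[0,-0.0005,0.001,0,0,0,1],[0,-0.0005,0.001,0,0,0,1],[0,-0.0005,0.001,0,0,0,1]]'; python3 -c "
from h import *
go([.645,.0445,.167],75.7)"
```

```text
t: 25.68
eef_pos: [0.4647, -0.1084, 0.0579]
tcp_rot: [3.141, 0.0, 1.588]
force: [-0.3, 0.3, 6.2]
finger_gap: 0.147
grip_force: 48.9
[ 0.4647 -0.1084  0.0579] [1.7995e+02 2.0000e-02 9.0980e+01] shift mm [ 149.8  183.  -109. ] turn [6.000e-02 1.000e-02 1.528e+01]
```

```bash
python3 -m creep '[[0,0,-0.035,0,0,0,1],[0,0,-0.08,0,0,0,1],[0,0,-0.109,0,0,0,1],[0.02,0.025,-0.109,0,0,3,1],[0.045,0.055,-0.109,0,0,6,1],[0.075,0.092,-0.109,0,0,9,1],[0.105,0.129,-0.109,0,0,12,1],[0.13,0.16,-0.109,0,0,15,1],[0.145,0.177,-0.109,0,0,15.3,1],[0.1498,0.183,-0.109,0,0,15.3,1],[0.1498,0.183,-0.109,0,0,15.3,1],[0.1498,0.183,-0.109,0,0,15.3,1]]'
python3 - <<'E'
from h import *
im=read_camera("wrist");cv2.imwrite("pics/w10.png",im[:,:,::-1]);go([.645,.0445,.088],75.7)
cv2.imwrite("pics/w10c.png",cv2.resize(im[0:300,170:340,::-1],None,fx=2,fy=2,interpolation=cv2.INTER_CUBIC))
E
```

```text
t: 27.18
eef_pos: [0.6441, 0.0433, 0.1664]
tcp_rot: [-3.141, 0.001, 1.32]
force: [-0.9, 0.6, 0.5]
finger_gap: 0.148
grip_force: 48.9
[0.6441 0.0434 0.1665] [-1.800e+02  4.000e-02  7.562e+01] shift mm [ 1.4  0.6 78.5] turn [-0.    0.04 -0.08]
```

View pics/w10c.png

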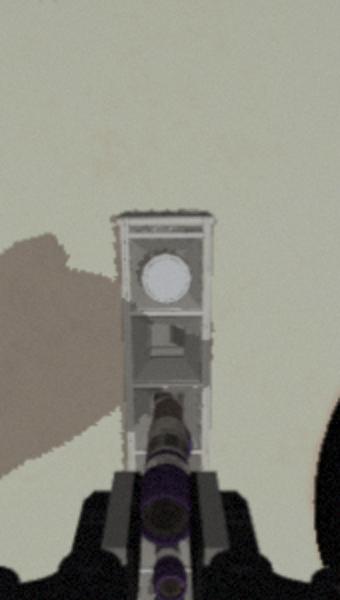

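```bash
python3 -m creep '[[0.001,0,0.015,0,0,0,1],[0.001,0,0.035,0,0,0,1],[0.001,0,0.055,0,0,0,1],[0.001,0,0.07,0,0,0,1],[0.001,0,0.078,0,0,0,1],[0.001,0,0.078,0,0,0,1],[0.001,0,0.083,0,0,0,1],[0.001,0,0.088,0,0,0,1],[0.001,0,0.093,0,0,0,1],[0.001,0,0.096,0,0,0,1],[0.001,0,0.096,0,0,0,1]]'
```

```text
t: 28.6
eef_pos: [0.6445, 0.0457, 0.0701]
tcp_rot: [-3.141, 0.0, 1.321]
force: [-1.1, 0.8, -0.1]
finger_gap: 0.145
grip_force: 48.9
```

```bash
python3 -m creep '[[0,0,0.004,0,0,0,1],[0,-0.0005,0.008,0,0,0,1],[-0.0005,-0.0015,0.0105,0,0,0,1],[-0.0005,-0.002,0.012,0,0,0,1],[-0.0005,-0.002,0.012,0,0,0,1],[-0.0005,-0.002,0.012,0,0,0,1]]'
```

```text
t: 29.35
eef_pos: [0.6444, 0.0462, 0.0602]
tcp_rot: [3.138, -0.001, 1.321]
force: [-1.4, 0.8, 13.4]
finger_gap: 0.142
grip_force: 50.3
```

```bash
python3 -m creep '[[0,-0.001,0.011,0,0,0,1],[0,-0.001,0.011,0,0,0,0.5],[0,-0.001,0.011,0,0,0,0.5],[0,-0.001,0.011,0,0,0,0.5],[0,0,-0.01,0,0,0,0.5],[0,0,-0.05,0,0,0,0.5],[0,0,-0.09,0,0,0,0.5],[0,-0.04,-0.13,0,0,0,0.5],[0,-0.09,-0.14,0,0,0,0.5],[0,-0.14,-0.14,0,0,0,0.5],[0,-0.18,-0.14,0,0,0,0.5],[0,-0.18,-0.14,0,0,0,0.5]]'
python3 - <<'E'
from h import *
s=read_camera("scene")[:,:,::-1]; t=read_camera("top")[:,:,::-1]
cv2.imwrite("pics/f_s.png",s);cv2.imwrite("pics/f_t.png",t)
a=cv2.resize(s[130:250,280:400],(560,560),interpolation=cv2.INTER_CUBIC)
cv2.imwrite("pics/fin.png",a)
E
```

```text
t: 30.85
eef_pos: [0.4658, 0.0907, 0.1984]
tcp_rot: [-3.141, 0.001, 1.323]
force: [0.7, -0.8, 0.4]
finger_gap: 0.502
grip_force: 0.0
```

View pics/fin.png

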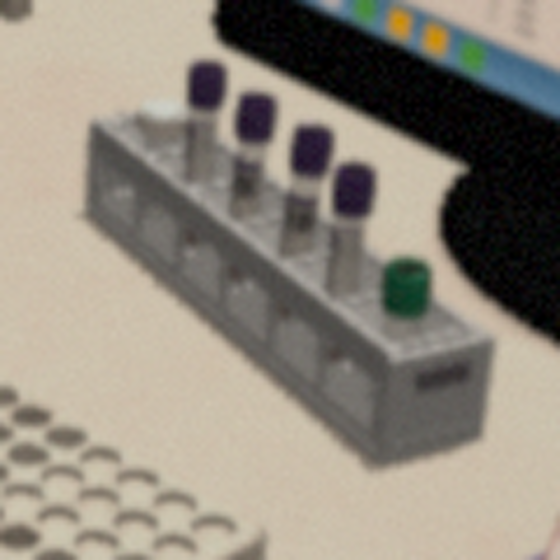

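The final view shows all four violet tubes upright and level in the inner wells, between the white rinse vial on the left and the green control tube on the right. Tube_2 leans only slightly, within the play of its bore.

```bash
python3 -c "
from rig import *
print(sign_off())"
```

```text
the job is handed in; nothing more can be done
None
```

All four blood tubes are in the cassette's inner wells in the order asked, tube_1 next to the control tube and tube_4 next to the rinse vial; each was pressed to the floor, tube_2 leans slightly (about 2–3°), and the job was handed in at about 31 s, before any result was shown.

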